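# Seat the insert plate in the router table

## Robot

A 7-joint arm with a two-finger parallel gripper is mounted at the origin on the work surface. World frame = base frame: x ahead of the robot, y to its left, z up, the work surface at z = 0. Lengths are in m, angles in rad, forces in N, time in s.
With the tool pointing down it reaches from about 0.425 to 0.875 m from the base axis. Payload 8.4 kg.
Tool frame: the origin (TCP) lies on the centre line of the jaws, within the pads' length; the fingertips stand 14 mm ahead of it and the grasp point (between the pads) lies 5 mm behind it; z points along the fingers, y is the direction in which the jaws open and shut (so a half turn about z gives the same grasp; the last joint's range is limited). The gripper opens to 85 mm and grips with 20 to 120 N. Pads are 22 mm wide; open, the fingers measure 114 mm over their backs; the gripper's body (76 mm by 85 mm) begins 54 mm behind the grasp point. The pads swing forward as they close: fully open they stand 13 mm farther back than shut.
Start: joints at [1.129, 0.333, 0.04, 1.465, -0.013, 1.343, -0.059], TCP at [0.218, -0.612, 0.245] pointing down, gripper open.
Joint ranges: [-2.58, 2.58], [-0.38, 2.09], [-1.3, 1.39], [0.25, 2.4], [-1.5, 4.64], [0.08, 2.09], [-2.65, 2.65]. Speed limits (rad/s): [2.22, 2.22, 2.79, 2.79, 3.14, 3.14, 3.14].

## Interface

Orientations are given as a rotation vector (axis times angle).
In Python, from bench import * gives the robot as it stands. The module is installed in compiled form; this text tells all that it offers.
- The arm moves only by the shell command python3 -m crank 'ROWS' [FORCE]. ROWS is JSON, a list of rows, each an object of numbers: "x", "y", "z": the shift along the tool's x, y, z in units of 40 mm (1.0 is 40 mm); "twist": the turn about the tool's z in units of 5 degrees (1.0 is 5 degrees); "hand": the opening in per cent of the stroke, from 0 (shut) to 100 (fully open). A call has exactly 8 rows; each row shifts and turns the commanded pose from where the row before left it, along the tool's axes as they then stand; what a row does not reach is not made up. A row lasts 1/10 s, in which the tool goes at most 50 mm and 8.59 degrees, less where a joint would pass 70% of its speed; a pose out of reach is approached as far as the arm can. A call is refused whole if a number of a shift passes 1 or a number of a turn 1, either way. A call with a gripper value outside its range is refused whole. The fingers move at their own pace and stop on an object; FORCE is the grip in N (left out, the last holds). Time passes only in rows, so rows that do not move let the fingers close, or fill a call up. It gives the time, the measured TCP pose, the force and the opening at its end, in the units of the state.
- get_obs(): the state, without advancing time (a new reading comes with each control period).
- camera(name): name is "scene" or "top" or "wrist"; returns a dict with "img" (384x512x3 uint8, red, green, blue), "range_z" (384x512 float32, m along the optical axis (not along the pixel's ray), 0 where there is no reading), "fx", "fy", "cx", "cy" (pixels), "dist_coeffs" ([k1, k2, p1, p2, k3] as OpenCV has them; the pictures are not rectified), "rvec" (rotation vector, rad) and "tvec" (3), from world to camera coordinates, as OpenCV has them. Camera axes: x right, y down, z forward; pixel columns grow to the right and rows downward; lengths in m; the calibration is good to about 2 mm. A picture is of the moment at which its call begins.
- job_done(): hands the job in, once; it reports no verdict.
Trained networks look in a picture, given as the dict that the camera call returned (one of the last four; its "shot" number tells which), for a name from the list of things; names that differ only in an ending like _2 or _b are one class to them, and where a whole thing is asked for, a point or a joint stands for the part that bears it (a point fixed in the world has none). Each returns a list of dicts, best first, with "p" (0 to 1); they miss things now and then, are a little off and sometimes report something else, mostly with a low value. They report only what shows in the picture. A call takes as long as a camera call. They do not tell look-alikes from the thing itself.
- boxes_of(label, picture): "position" ([x, y, z] in m, in world coordinates, good to about 4 mm: the middle of the surface that is visible of it).
- trace(label, picture): "region" (384x512 bool, what is visible of it).
The state is a dict: "time": time; "joint_pos": joint angles; "joint_vel": joint speeds; "tau": joint torques, N m; "position": TCP position; "ee_rot": TCP orientation; "ft_force": force on the tool from outside, world axes, zero at the start; "ft_torque": the same for the moment, N m; "finger_gap": finger opening in m.
Only numpy, scipy, OpenCV 4.12 (cv2) and the standard library are available. Lean on these libraries where they do the work, as an engineer would, in place of code of your own. Each camera call takes 0.05 s, during which the arm holds its last target. There are 200 camera calls.

## Task

The blue insert plate has to go back in the router table. Put the dark wooden offcut that lies across the recess in the yellow scrap tray, set the plate into the recess without dropping or slamming it and press it down until it sits level and flush with the table top all round. Leave the wax tin, the wrench and the red jug where they are.

Things in the scene. Friction and masses are not known exactly. Their poses are not given: they have to be found in the camera images.
- router_table: Bench-top router table, fixed: plywood box with a grey top, 360 (x) x 530 (y) x 70 mm high. Origin at the centre of its underside, z up, so the top face is at local z = 70 mm. The recess for the plate is in the middle of the top. A wooden fence 22 mm thick and 35 mm high stands on the top along y at local x = 157 to 179 mm.
- recess_center (a point): Centre of the rectangular recess, at half its depth (6 mm below the table top); axes as the router table. The recess is 154 (x) x 114 (y) mm and 12 mm deep; its floor is a dark ledge 20 mm wide all round an open throat of 114 x 74 mm, clear down to 25 mm below the top or more. Four brass pins stand in the ledge's corners.
- pin0 (a joint): Brass levelling pin, 12 mm in diameter, in the ledge at x = +65, y = +45 mm from the recess centre. 0: 8 mm proud of the ledge; 0.008 (m): pushed flush. It starts 4 to 8 mm proud, is stiff (sinks under about 5 N) and stays where it is left: the plate's weight alone does not sink the four pins.
- pin1 (a joint): The same kind of pin at x = +65, y = -45 mm.
- pin2 (a joint): The same kind of pin at x = -65, y = +45 mm.
- pin3 (a joint): The same kind of pin at x = -65, y = -45 mm.
- insert_plate: Blue painted aluminium plate, 150 (x) x 110 (y) x 12 mm, about 0.45 kg, with a rectangular slot through its middle, 64 (x) x 40 (y) mm; both faces are alike. Origin at the centre of its underside. It starts lying flat on the table top on one side of the recess. It fits the recess with 2 mm to spare on every side, long side along the router table's x, either way round.
- plate_center (a point): Centre of the insert plate, at half its thickness.
- scrap_tray: Yellow open tray, fixed on the router table top on the other side of the recess, 236 (x) x 116 (y) x 28 mm high, walls and floor 4 mm. Origin at the centre of its underside.
- offcut: Dark wooden offcut bar, 200 (x) x 36 (y) x 30 mm high, about 0.13 kg. Origin at the centre of its underside. It starts lying lengthwise across the recess, on the table top.
- wax_tin: Upright green tin with a white label and lid, 56 mm in diameter, 90 mm high, standing on the router table's top near its edge at the robot. Origin at the centre of its underside. Bystander.
- wrench: Dark steel wrench, 150 mm long (along its x), lying on the router table's top in front of the fence. Bystander.
- jug: Red vacuum jug with a steel handle (at its +y), 124 mm in diameter, 165 mm high, standing on the bench beside the router table. Origin at the centre of its underside. Bystander.
Not all that is in view belongs to the job. There is more than one size of the offcut; the job needs the largest.

How it is judged:
At the end, for the whole second after the job is handed in: The insert plate rests in the recess, within 1.5 mm of flush and level to 0.02 rad with the table top, and square in the recess; the offcut lies at rest and level in the scrap tray; both are released (z of plate_center in the frame of recess_center between -0.0015 and 0.0015 m and horizontal distance between plate_center and recess_center below 0.006 m and angle between the z axis of insert_plate and the z axis of router_table, either way round below 0.02 rad and angle between the x axis of insert_plate and the x axis of router_table, either way round below 0.06 rad and linear speed of each of insert_plate, offcut below 0.01 m/s and x of offcut in the frame of scrap_tray between -0.06 and 0.06 m and y of offcut in the frame of scrap_tray between -0.06 and 0.06 m and z of offcut in the frame of scrap_tray below 0.036 m and angle between offcut's own x axis and vertical between 1.42 and 1.72 rad); the robot touches nothing.
It fails at once if the plate is dropped or slammed into the recess (faster than 0.6 m/s within 30 mm of its seat) (z of plate_center in the frame of recess_center below 0.03 m and horizontal distance between plate_center and recess_center below 0.03 m and linear speed of insert_plate above 0.6 m/s).
It fails at once if the wax tin is moved by more than 30 mm or tipped over (distance of wax_tin from where it was at the start of the episode above 0.03 m or angle between wax_tin's own z axis and vertical above 0.4 rad).
It fails at once if the wrench is moved by more than 30 mm or tipped over (distance of wrench from where it was at the start of the episode above 0.03 m).
It fails at once if the red jug is moved by more than 30 mm or tipped over (distance of jug from where it was at the start of the episode above 0.03 m or angle between jug's own z axis and vertical above 0.4 rad).
It also fails if it takes over 64 s, if anything falls off the work surface, if the arm or the gripper's body presses on something with over 40 N, if the wrist force passes 120 N, or if a joint passes its speed limit or range.

## Working session

There is one attempt and no reset: what is moved stays moved. The work goes in short steps, Python scripts to look and compute and a shell command to move; the robot and the scene stay as the last step left them, time stands still between calls to the robot, and variables do not carry over. Pictures are saved under pics/ and viewed, about 8 in all and at most 12, crops included, and the job is handed in when it is done.

```bash
mkdir -p pics; cat > h.py <<'E'
from bench import *
import numpy as np, cv2
from scipy.spatial.transform import Rotation as R
def world(c,mask=None):
    h,w=c["range_z"].shape
    v,u=np.nonzero(mask if mask is not None else np.ones((h,w),bool))
    z=c["range_z"][v,u]; ok=z>0; u,v,z=u[ok],v[ok],z[ok]
    K=np.array([[c["fx"],0,c["cx"]],[0,c["fy"],c["cy"]],[0,0,1]])
    n=cv2.undistortPoints(np.stack([u,v],1).astype(np.float64)[:,None],K,np.array(c["dist_coeffs"]))[:,0]
    P=np.c_[n*z[:,None],z]
    Rm=cv2.Rodrigues(np.array(c["rvec"],float))[0]
    return (P-np.array(c["tvec"]).ravel())@Rm, np.stack([u,v],1)
def save(c,f): cv2.imwrite("pics/"+f,c["img"][:,:,::-1])
E
python3 - <<'E'
from h import *
o=get_obs(); print({k:np.round(v,3) for k,v in o.items()})
s=camera("scene");t=camera("top");
cv2.imwrite("pics/a.png",cv2.resize(np.hstack([t["img"],s["img"]])[:,:,::-1],None,fx=.78,fy=.78)); save(t,"top.png")
for l in ["offcut","insert_plate","scrap_tray","router_table","wax_tin","wrench","jug"]:
    for d in boxes_of(l,t): print(l,np.round(d["position"],3),round(d["p"],2))
E
```

```text
{'time': np.float64(0.0), 'joint_pos': array([ 1.129,  0.334,  0.04 ,  1.466, -0.013,  1.343, -0.059]), 'joint_vel': array([-0.   , -0.   ,  0.   , -0.002, -0.   , -0.   ,  0.001]), 'tau': array([ 0.0000e+00, -6.5855e+01,  1.3660e+00, -4.0557e+01,  1.7000e-02,
        1.2000e-02,  0.0000e+00]), 'position': array([ 0.218, -0.612,  0.244]), 'ee_rot': array([-3.094e+00, -5.360e-01,  1.000e-03]), 'ft_force': array([-0.499,  0.666, -0.654]), 'ft_torque': array([-0.023, -0.009,  0.019]), 'finger_gap': np.float64(0.086)}
offcut [ 0.529 -0.041  0.099] 0.7
offcut [ 0.831 -0.106  0.03 ] 0.66
offcut [ 0.346 -0.39   0.026] 0.55
insert_plate [ 0.503 -0.204  0.077] 0.73
scrap_tray [0.528 0.139 0.076] 0.89
router_table [ 0.518 -0.073  0.067] 0.6
wax_tin [0.379 0.014 0.164] 0.7
wrench [ 0.653 -0.06   0.075] 0.86
jug [0.457 0.463 0.11 ] 0.69
```

View pics/top.png

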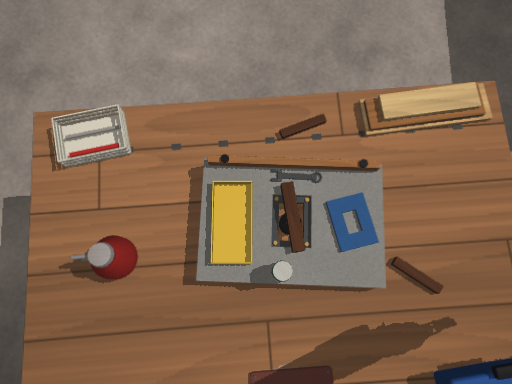

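Look-alikes for the offcut: the bar across the recess at (292,216), the one behind the fence at (302,127) and the one at right on the bench at (416,275). The job's bar is the longest and lies across the recess, so I choose (292,216). The plate is at (352,222), the tray at (231,222) and the tin at (283,271), close to the bar's near end.

```bash
cat >> h.py <<'E'
def rect(P,zlo,zhi):
    Q=P[(P[:,2]>zlo)&(P[:,2]<zhi)]
    (cx,cy),(a,b),ang=cv2.minAreaRect((Q[:,:2]*1000).astype(np.float32))
    if a<b: a,b,ang=b,a,ang+90
    ang=(ang+90)%180-90
    return dict(c=np.round([cx,cy],1),med=np.round(np.median(Q,0)*1000,1),size=np.round([a,b]),ang=round(ang,1),n=len(Q))
E
python3 - <<'E'
from h import *
t=camera("top")
P,uv=world(t); 
m=(abs(P[:,0]-.45)<.2)&(abs(P[:,1]+.03)<.3)
hz=np.histogram(P[m,2],bins=np.arange(0,.2,.004)); print([(round(b,3),n) for n,b in zip(*hz) if n>150])
for l,z0,z1 in [("offcut",.09,.11),("insert_plate",.07,.095),("scrap_tray",.06,.11),("wrench",.06,.09),("wax_tin",.12,.18)]:
    for d in trace(l,t):
        Q,_=world(t,d["region"])
        try: print(l,round(d["p"],2),rect(Q,z0,z1))
        except Exception as e: print(l,"none")
Q=P[m]; print("table",rect(Q,.064,.076))
cv2.imwrite("pics/crop.png",cv2.resize(t["img"][150:295,190:400,::-1],None,fx=3.6,fy=3.6,interpolation=cv2.INTER_CUBIC))
E
```

```text
[(np.float64(0.0), np.int64(2959)), (np.float64(0.004), np.int64(193)), (np.float64(0.052), np.int64(251)), (np.float64(0.056), np.int64(469)), (np.float64(0.06), np.int64(260)), (np.float64(0.064), np.int64(3524)), (np.float64(0.068), np.int64(7707)), (np.float64(0.072), np.int64(3038)), (np.float64(0.076), np.int64(929)), (np.float64(0.08), np.int64(1075)), (np.float64(0.084), np.int64(183)), (np.float64(0.092), np.int64(210)), (np.float64(0.096), np.int64(688)), (np.float64(0.1), np.int64(330)), (np.float64(0.156), np.int64(205))]
offcut 0.97 {'c': array([534.3, -38.7]), 'med': array([530.7, -38.3,  99.1]), 'size': array([200.,  36.]), 'ang': 4.6, 'n': 902}
offcut 0.81 {'c': array([0., 0.]), 'med': array([nan, nan, nan]), 'size': array([0., 0.]), 'ang': 0.0, 'n': 0}
offcut 0.62 {'c': array([0., 0.]), 'med': array([nan, nan, nan]), 'size': array([0., 0.]), 'ang': 0.0, 'n': 0}
insert_plate 0.94 {'c': array([ 509.8, -207.6]), 'med': array([ 505.9, -206.7,   81.1]), 'size': array([154., 111.]), 'ang': 10.5, 'n': 1750}
insert_plate 0.29 {'c': array([525. , -37.6]), 'med': array([517.6, -83.9,  71.4]), 'size': array([531., 358.]), 'ang': 83.7, 'n': 5217}
scrap_tray 0.56 {'c': array([532. , 135.3]), 'med': array([531.1, 136.5,  73.7]), 'size': array([235., 116.]), 'ang': -4.7, 'n': 3357}
wrench 0.76 {'c': array([654.7, -63. ]), 'med': array([653.7, -53.5,  76.4]), 'size': array([147.,  38.]), 'ang': 82.7, 'n': 332}
wrench 0.25 {'c': array([525.1, -38.4]), 'med': array([491.2, -88.6,  69.2]), 'size': array([532., 359.]), 'ang': 83.5, 'n': 13583}
wax_tin 0.92 {'c': array([380.9,  10.8]), 'med': array([380.7,  11.1, 158.8]), 'size': array([53., 51.]), 'ang': 40.0, 'n': 351}
table {'c': array([512.3, -36.4]), 'med': array([478.8, -38.3,  69.8]), 'size': array([532., 333.]), 'ang': 83.8, 'n': 14269}
  return _methods._mean(a, axis=axis, dtype=dtype,
  ret = um.true_divide(
```

View pics/crop.png

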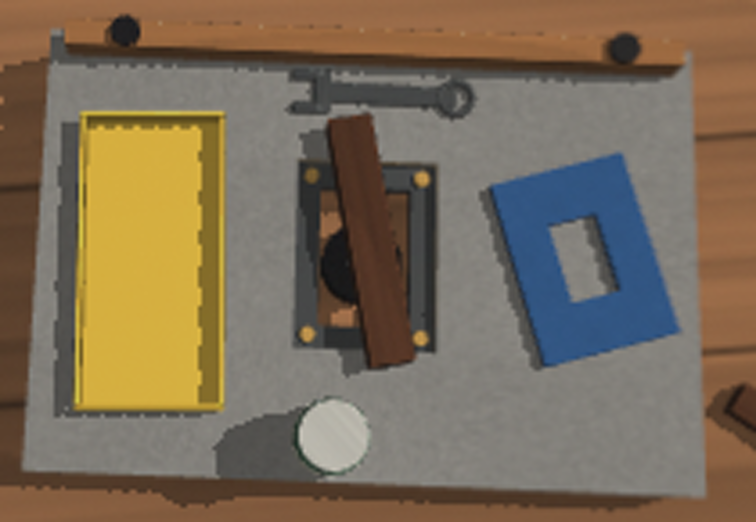

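```bash
cat >> h.py <<'E'
def go(x,y,z,yaw):
    o=get_obs(); Rm=R.from_rotvec(o["ee_rot"]).as_matrix()
    d=Rm.T@(np.array([x,y,z])-o["position"]); yw=np.degrees(np.arctan2(Rm[1,0],Rm[0,0]))
    # translation also given in the tool axes after the twist
    c,s=np.cos(np.radians(yaw)),np.sin(np.radians(yaw)); R2=np.array([[c,s,0],[s,-c,0],[0,0,-1]]).T
    d2=R2@(np.array([x,y,z])-o["position"])
    print("t",round(float(o["time"]),2),"pos",np.round(o["position"],4),"yaw",round(yw,2),"F",np.round(o["ft_force"],1),"gap",round(float(o["finger_gap"]),4))
    print("now-axes units",np.round(d/.04,3),"after-twist units",np.round(d2/.04,3),"twist units",round((yw-yaw)/5,2), "tilt",np.round(Rm[:,2],3))
E
python3 -m crank '[{"x":0.9,"y":-0.8,"hand":100},{"x":0.9,"y":-0.8},{"x":0.9,"y":-0.8},{"x":0.9,"y":-0.8},{"x":0.9,"y":-0.8},{"x":0.9,"y":-0.8},{"x":0.9,"y":-0.8},{"x":0.9,"y":-0.8}]' 60
python3 -c "
from h import *
go(.534,-.039,.19,4.6)"
```

```text
t 0.75 pos [ 0.2185 -0.6122  0.2453] yaw 19.64 F [ 0.9 -0.4 -0.1] gap 0.0854
now-axes units [ 12.245 -10.844   1.383] after-twist units [  9.012 -13.65    1.383] twist units 3.01 tilt [-0.  0. -1.]$[0]: bad value
```

```bash
python3 -m crank '[{"x":0.9,"y":-0.8,"z":0,"twist":0,"hand":100},{"x":0.9,"y":-0.8,"z":0,"twist":0,"hand":100},{"x":0.9,"y":-0.8,"z":0,"twist":0,"hand":100},{"x":0.9,"y":-0.8,"z":0,"twist":0,"hand":100},{"x":0.9,"y":-0.8,"z":0,"twist":0,"hand":100},{"x":0.9,"y":-0.8,"z":0,"twist":0,"hand":100},{"x":0.9,"y":-0.8,"z":0,"twist":0,"hand":100},{"x":0.9,"y":-0.8,"z":0,"twist":0,"hand":100}]' 60
python3 -c "
from h import *
go(.534,-.039,.19,4.6)"
```

```text
time: 1.55
position: [0.4043, -0.2725, 0.2457]
ee_rot: [3.095, 0.535, 0.001]
ft_force: [0.4, -1.0, 0.0]
finger_gap: 0.0859
t 1.55 pos [ 0.4043 -0.2725  0.2457] yaw 19.63 F [ 0.4 -1.   0. ] gap 0.0859
now-axes units [ 5.015 -4.409  1.39 ] after-twist units [ 3.7   -5.558  1.392] twist units 3.01 tilt [ 0.001 -0.001 -1.   ]
```

```bash
python3 -m crank '[{"x":0.83,"y":-0.73,"z":0.1,"twist":0,"hand":100},{"x":0.83,"y":-0.73,"z":0.1,"twist":0,"hand":100},{"x":0.83,"y":-0.73,"z":0.1,"twist":0,"hand":100},{"x":0.83,"y":-0.73,"z":0.1,"twist":0,"hand":100},{"x":0.83,"y":-0.73,"z":0.1,"twist":0,"hand":100},{"x":0.83,"y":-0.73,"z":0.1,"twist":1,"hand":100},{"x":0,"y":0,"z":0.4,"twist":1,"hand":100},{"x":0,"y":0,"z":0.4,"twist":1,"hand":100}]' 60
python3 - <<'E'
from h import *
go(.534,-.039,.095,4.6)
w=camera("wrist"); save(w,"w1.png")
for d in trace("offcut",w)[:2]:
    Q,_=world(w,d["region"]); print(d["p"],rect(Q,.09,.11))
P,_=world(w)
for z0,z1 in [(.05,.063),(.063,.077)]: print(rect(P,z0,z1))
E
```

```text
time: 2.35
position: [0.5331, -0.0405, 0.1891]
ee_rot: [-3.139, -0.126, -0.002]
ft_force: [0.8, -0.1, -0.8]
finger_gap: 0.0857
t 2.35 pos [ 0.5331 -0.0405  0.1891] yaw 4.61 F [ 0.8 -0.1 -0.8] gap 0.0857
now-axes units [ 0.023 -0.035  2.353] after-twist units [ 0.025 -0.036  2.353] twist units 0.0 tilt [ 0.001  0.    -1.   ]
0.74 {'c': array([0., 0.]), 'med': array([nan, nan, nan]), 'size': array([0., 0.]), 'ang': 0.0, 'n': 0}
0.65 {'c': array([534.3, -37.7]), 'med': array([553.1, -36.8, 100.3]), 'size': array([200.,  36.]), 'ang': 4.5, 'n': 9342}
{'c': array([525.1, -35.8]), 'med': array([532.7, -17.5,  58.4]), 'size': array([155., 115.]), 'ang': -6.6, 'n': 7202}
{'c': array([513.4, -41.9]), 'med': array([590.7,  17. ,  70.8]), 'size': array([517., 339.]), 'ang': 83.6, 'n': 95361}
  return _methods._mean(a, axis=axis, dtype=dtype,
  ret = um.true_divide(
```

View pics/w1.png

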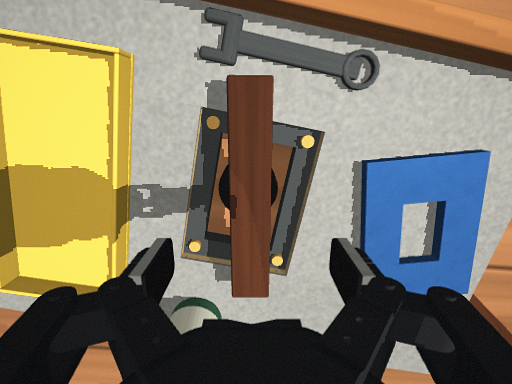

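The wrist view shows the long bar (250,185) across the recess (255,190), with four pins, and the jaws straddle it. Size 200x36 confirms the choice. Descending and gripping.

```bash
python3 -m crank '[{"x":0,"y":-0.05,"z":0.8,"twist":0,"hand":100},{"x":0,"y":0,"z":0.8,"twist":0,"hand":100},{"x":0,"y":0,"z":0.7,"twist":0,"hand":100},{"x":0,"y":0,"z":0.2,"twist":0,"hand":100},{"x":0,"y":0,"z":0,"twist":0,"hand":0},{"x":0,"y":0,"z":0,"twist":0,"hand":0},{"x":0,"y":0,"z":0,"twist":0,"hand":0},{"x":0,"y":0,"z":0,"twist":0,"hand":0}]' 60
python3 -c "
from h import *
go(.531,.136,.19,-5.5)"
```

```text
time: 3.25
position: [0.5334, -0.0403, 0.0911]
ee_rot: [3.138, 0.127, 0.004]
ft_force: [-0.8, 0.8, 3.4]
finger_gap: 0.0347
t 3.25 pos [ 0.5334 -0.0403  0.0911] yaw 4.65 F [-0.8  0.8  3.4] gap 0.0347
now-axes units [ 0.304 -4.397 -2.474] after-twist units [-0.483 -4.382 -2.472] twist units 2.03 tilt [ 0.003 -0.    -1.   ]
```

```bash
python3 -m crank '[{"x":0,"y":0,"z":-0.6,"twist":0,"hand":0},{"x":0,"y":0,"z":-0.9,"twist":0,"hand":0},{"x":0,"y":0,"z":-0.6,"twist":0,"hand":0},{"x":0.05,"y":-0.8,"z":0,"twist":0,"hand":0},{"x":0.06,"y":-0.9,"z":0,"twist":0,"hand":0},{"x":0.06,"y":-0.9,"z":0,"twist":0,"hand":0},{"x":0.06,"y":-0.9,"z":0,"twist":0,"hand":0},{"x":0.06,"y":-0.9,"z":0,"twist":0,"hand":0}]' 60
python3 -m crank '[{"x":0,"y":0,"z":0,"twist":1,"hand":0},{"x":0,"y":0,"z":0,"twist":1,"hand":0},{"x":0,"y":0,"z":0.6,"twist":0,"hand":0},{"x":0,"y":0,"z":0.6,"twist":0,"hand":0},{"x":0,"y":0,"z":0.3,"twist":0,"hand":0},{"x":0,"y":0,"z":0,"twist":0,"hand":0},{"x":0,"y":0,"z":0,"twist":0,"hand":0},{"x":0,"y":0,"z":0,"twist":0,"hand":0}]' 60
python3 - <<'E'
from h import *
go(.531,.136,.098,-5.5)
w=camera("wrist"); save(w,"w2.png")
E
```

```text
time: 4.05
position: [0.5296, 0.1374, 0.1743]
ee_rot: [3.139, 0.127, 0.002]
ft_force: [1.3, -0.1, -2.1]
finger_gap: 0.0351
time: 4.85
position: [0.5303, 0.1364, 0.1147]
ee_rot: [-3.138, 0.147, -0.003]
ft_force: [0.0, -0.1, -1.1]
finger_gap: 0.0348
t 4.85 pos [0.5303 0.1364 0.1147] yaw -5.36 F [ 0.  -0.1 -1.1] gap 0.0348
now-axes units [0.017 0.008 0.417] after-twist units [0.017 0.008 0.417] twist units 0.03 tilt [ 0.002  0.    -1.   ]
```

View pics/w2.png

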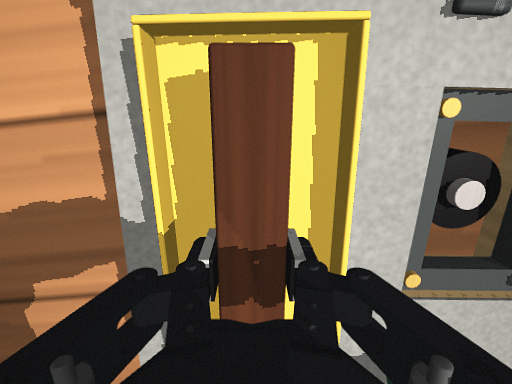

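Bar (252,180) is centred in the tray. Lowering, and opening only partway so the fingers clear the tray walls.

```bash
python3 -m crank '[{"x":0,"y":0,"z":0.25,"twist":0,"hand":0},{"x":0,"y":0,"z":0.2,"twist":0,"hand":0},{"x":0,"y":0,"z":0.03,"twist":0,"hand":0},{"x":0,"y":0,"z":0,"twist":0,"hand":60},{"x":0,"y":0,"z":0,"twist":0,"hand":60},{"x":0,"y":0,"z":0,"twist":0,"hand":60},{"x":0,"y":0,"z":-0.5,"twist":0,"hand":60},{"x":0,"y":0,"z":-0.9,"twist":0,"hand":60}]' 60
python3 -c "
from h import *
go(.525,-.036,.20,-6.4)"
```

```text
time: 5.7
position: [0.5278, 0.1355, 0.1482]
ee_rot: [3.137, -0.147, -0.008]
ft_force: [1.2, -0.6, 0.3]
finger_gap: 0.0509
t 5.7 pos [0.5278 0.1355 0.1482] yaw -5.36 F [ 1.2 -0.6  0.3] gap 0.0509
now-axes units [ 0.323  4.277 -1.291] after-twist units [ 0.407  4.269 -1.294] twist units 0.21 tilt [-0.005 -0.001 -1.   ]
```

```bash
python3 -m crank '[{"x":0,"y":0,"z":-1,"twist":0,"hand":60},{"x":0,"y":0.6,"z":-0.6,"twist":0,"hand":60},{"x":0,"y":1,"z":-0.3,"twist":0,"hand":60},{"x":0,"y":1,"z":0,"twist":0,"hand":60},{"x":0,"y":1,"z":0,"twist":0,"hand":80},{"x":0,"y":1,"z":0,"twist":0,"hand":80},{"x":0,"y":1,"z":0,"twist":0,"hand":80},{"x":0,"y":0.6,"z":0,"twist":0,"hand":80}]' 60
python3 - <<'E'
from h import *
go(.51,-.207,.20,10.5)
w=camera("wrist"); save(w,"w3.png")
for d in trace("insert_plate",w)[:2]:
    Q,_=world(w,d["region"]); print(d["p"],rect(Q,.075,.09))
P,_=world(w)
m=(abs(P[:,0]-.525)<.09)&(abs(P[:,1]+.037)<.08)
print(rect(P[m],.045,.0655)); 
# pins and ledge heights
c,s=np.cos(np.radians(-6.4)),np.sin(np.radians(-6.4))
for i,(a,b) in enumerate([(65,45),(65,-45),(-65,45),(-65,-45)]):
    x=.525+(c*a-s*b)/1000;y=-.037+(s*a+c*b)/1000
    k=np.hypot(P[:,0]-x,P[:,1]-y)<.0045; print(i,np.round(np.median(P[k,2]),4),k.sum())
for n,x,y in [("table",.525,-.11)]: print(np.median(P[np.hypot(P[:,0]-x,P[:,1]-y)<.01,2]))
t=camera("top")
for d in trace("offcut",t)[:3]:
    Q,_=world(t,d["region"])
    if np.median(Q[:,2])>.08: print("offcut",rect(Q,.085,.12))
E
```

```text
time: 6.5
position: [0.5056, -0.1145, 0.2259]
ee_rot: [3.137, -0.152, -0.001]
ft_force: [0.1, 0.3, 0.2]
finger_gap: 0.0684
t 6.5 pos [ 0.5056 -0.1145  0.2259] yaw -5.55 F [0.1 0.3 0.2] gap 0.0684
now-axes units [0.334 2.292 0.649] after-twist units [-0.313  2.295  0.647] twist units -3.21 tilt [-0.    -0.001 -1.   ]
0.88 {'c': array([ 508.1, -207.2]), 'med': array([ 521.3, -208.9,   82.4]), 'size': array([151., 110.]), 'ang': 10.1, 'n': 12468}
{'c': array([525.7, -34.8]), 'med': array([533.5, -22.1,  58.5]), 'size': array([155., 114.]), 'ang': -6.4, 'n': 8237}
0 0.064 67
1 0.0657 60
2 0.0632 74
3 0.0636 42
0.30107544395779484
offcut {'c': array([531.1, 135.8]), 'med': array([526.5, 135.4, 103.1]), 'size': array([200.,  36.]), 'ang': -5.3, 'n': 913}
```

View pics/w3.png

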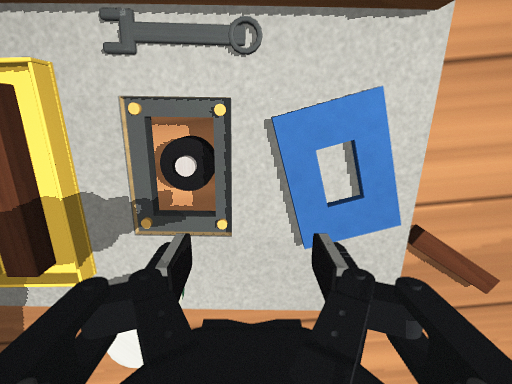

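Wrist view: recess (182,160) is now clear with the pins visible, the bar is in the tray, and the plate (340,165) is 151x110 at yaw 10.1°. I'll grip the plate's -y bar (one finger in the slot), shallowly, so the outer finger stays above the table top when the plate seats.

```bash
python3 -m crank '[{"x":0,"y":0,"z":0,"twist":-0.8,"hand":70},{"x":0,"y":0,"z":0,"twist":-0.8,"hand":70},{"x":0,"y":0,"z":0,"twist":-0.8,"hand":70},{"x":0,"y":0,"z":0,"twist":-0.75,"hand":70},{"x":-0.09,"y":0.81,"z":0.5,"twist":0,"hand":70},{"x":-0.09,"y":0.81,"z":0.5,"twist":0,"hand":70},{"x":-0.09,"y":0.81,"z":0.7,"twist":0,"hand":70},{"x":-0.08,"y":0.8,"z":0.7,"twist":0,"hand":70}]' 100
python3 -m crank '[{"x":0,"y":0,"z":0,"twist":0,"hand":70},{"x":0,"y":0,"z":0,"twist":0,"hand":70},{"x":0,"y":0,"z":0,"twist":0,"hand":70},{"x":0,"y":0,"z":0,"twist":0,"hand":70},{"x":0,"y":0,"z":0,"twist":0,"hand":70},{"x":0,"y":0,"z":0,"twist":0,"hand":70},{"x":0,"y":0,"z":0,"twist":0,"hand":70},{"x":0,"y":0,"z":0,"twist":0,"hand":70}]' 100
python3 - <<'E'
from h import *
w=camera("wrist"); save(w,"w4.png")
for d in trace("insert_plate",w)[:2]:
    Q,_=world(w,d["region"]); print(d["p"],rect(Q,.075,.09))
go(.5147,-.2441,.088,10.2)
E
```

```text
time: 7.5
position: [0.5169, -0.24, 0.1295]
ee_rot: [3.128, 0.289, 0.002]
ft_force: [0.2, 0.0, -0.8]
finger_gap: 0.0599
time: 8.3
position: [0.5159, -0.2404, 0.1303]
ee_rot: [3.129, 0.285, 0.0]
ft_force: [0.4, 0.4, 0.2]
finger_gap: 0.0597
0.76 {'c': array([ 507.9, -206.6]), 'med': array([ 534.6, -213.1,   82.4]), 'size': array([151., 111.]), 'ang': 10.1, 'n': 22962}
t 8.4 pos [ 0.5159 -0.2405  0.1301] yaw 10.38 F [0.4 0.4 0.3] gap 0.0601
now-axes units [-0.045  0.083  1.054] after-twist units [-0.045  0.084  1.054] twist units 0.04 tilt [-0.  0. -1.]
```

View pics/w4.png

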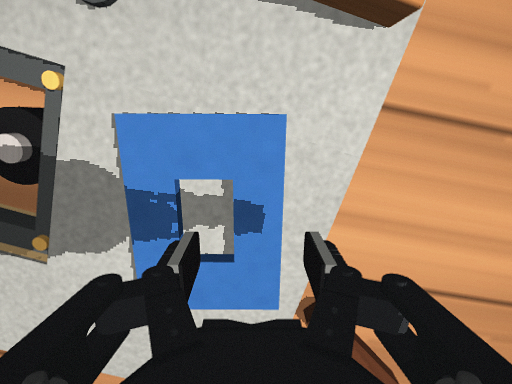

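Fingers straddle the -y bar: left finger over the slot (205,230), right one outside the edge (300,250). Descending.

```bash
python3 -m crank '[{"x":-0.04,"y":0.08,"z":0.4,"twist":0,"hand":70},{"x":0,"y":0,"z":0.4,"twist":0,"hand":70},{"x":0,"y":0,"z":0.2,"twist":0,"hand":70},{"x":0,"y":0,"z":0.05,"twist":0,"hand":70},{"x":0,"y":0,"z":0,"twist":0,"hand":70},{"x":0,"y":0,"z":0,"twist":0,"hand":70},{"x":0,"y":0,"z":0,"twist":0,"hand":70},{"x":0,"y":0,"z":0,"twist":0,"hand":70}]' 100
python3 -m crank '[{"x":0,"y":0,"z":0,"twist":0,"hand":20},{"x":0,"y":0,"z":0,"twist":0,"hand":0},{"x":0,"y":0,"z":0,"twist":0,"hand":0},{"x":0,"y":0,"z":0,"twist":0,"hand":0},{"x":0,"y":0,"z":0,"twist":0,"hand":0},{"x":0,"y":0,"z":0,"twist":0,"hand":0},{"x":0,"y":0,"z":0,"twist":0,"hand":0},{"x":0,"y":0,"z":0,"twist":0,"hand":0}]' 100
python3 - <<'E'
from h import *
go(.5147,-.2441,.088,10.2)
E
```

```text
time: 9.2
position: [0.5152, -0.244, 0.0886]
ee_rot: [3.128, 0.284, 0.001]
ft_force: [-0.4, -1.0, -0.4]
finger_gap: 0.0598
time: 10.0
position: [0.5152, -0.2441, 0.0891]
ee_rot: [3.128, 0.284, 0.001]
ft_force: [-3.2, 1.4, 7.0]
finger_gap: 0.0313
t 10.0 pos [ 0.5152 -0.2441  0.0891] yaw 10.38 F [-3.2  1.4  7. ] gap 0.0313
now-axes units [-0.012 -0.001  0.027] after-twist units [-0.012 -0.001  0.027] twist units 0.04 tilt [ 0.001 -0.    -1.   ]
```

```bash
python3 -m crank '[{"x":0,"y":0,"z":-0.15,"twist":0,"hand":0},{"x":0,"y":0,"z":-0.3,"twist":0,"hand":0},{"x":0,"y":0,"z":-0.3,"twist":0,"hand":0},{"x":0,"y":0,"z":-0.25,"twist":0,"hand":0},{"x":0,"y":0,"z":0,"twist":0,"hand":0},{"x":0,"y":0,"z":0,"twist":0,"hand":0},{"x":0,"y":0,"z":0,"twist":0,"hand":0},{"x":0,"y":0,"z":0,"twist":0,"hand":0}]' 100
cat >> h.py <<'E'
def plane(Q,lo,hi):
    Q=Q[(Q[:,2]>lo)&(Q[:,2]<hi)]
    for _ in range(3):
        A=np.c_[Q[:,:2]-Q[:,:2].mean(0),np.ones(len(Q))]; k=np.linalg.lstsq(A,Q[:,2],rcond=None)[0]; e=Q[:,2]-A@k; Q=Q[abs(e)<max(.0015,2*e.std())]
    return "slopes",np.round(k[:2],3),"z",round(k[2],4)
E
python3 - <<'E'
from h import *
go(.5147,-.2441,.088,10.2)
w=camera("wrist"); save(w,"w5.png")
for d in trace("insert_plate",w)[:2]:
    Q,_=world(w,d["region"]); print(d["p"],rect(Q,.085,.16),plane(Q,.09,.16))
E
```

```text
time: 10.8
position: [0.5146, -0.2438, 0.1275]
ee_rot: [-3.128, -0.284, 0.001]
ft_force: [-0.5, 0.2, -4.6]
finger_gap: 0.0315
t 10.8 pos [ 0.5146 -0.2438  0.1275] yaw 10.39 F [-0.5  0.2 -4.6] gap 0.0315
now-axes units [0.003 0.01  0.988] after-twist units [0.002 0.009 0.988] twist units 0.04 tilt [-0.001  0.    -1.   ]
0.95 {'c': array([ 506.5, -205.5]), 'med': array([ 544.4, -200.9,  120.7]), 'size': array([151., 111.]), 'ang': 10.2, 'n': 31777} ('slopes', array([ 0.001, -0.002]), 'z', np.float64(0.1207))
```

View pics/w5.png

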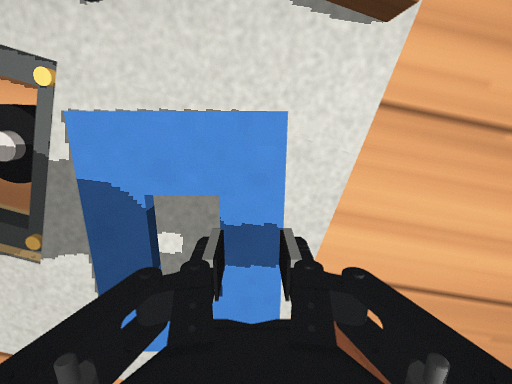

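Plate held level (slopes ≈0), rigid in the grip. Twist and carry it over the recess.

```bash
python3 -m crank '[{"x":0,"y":0,"z":0,"twist":0.83,"hand":0},{"x":0,"y":0,"z":0,"twist":0.83,"hand":0},{"x":0,"y":0,"z":0,"twist":0.83,"hand":0},{"x":0,"y":0,"z":0,"twist":0.83,"hand":0},{"x":-0.05,"y":-0.5,"z":0,"twist":0,"hand":0},{"x":-0.05,"y":-0.8,"z":0,"twist":0,"hand":0},{"x":-0.05,"y":-0.8,"z":0,"twist":0,"hand":0},{"x":-0.05,"y":-0.8,"z":0,"twist":0,"hand":0}]' 100
python3 -m crank '[{"x":-0.05,"y":-0.7,"z":0,"twist":0,"hand":0},{"x":-0.02,"y":-0.44,"z":0,"twist":0,"hand":0},{"x":0,"y":-0.2,"z":0,"twist":0,"hand":0},{"x":0,"y":0,"z":0.2,"twist":0,"hand":0},{"x":0,"y":0,"z":0,"twist":0,"hand":0},{"x":0,"y":0,"z":0,"twist":0,"hand":0},{"x":0,"y":0,"z":0,"twist":0,"hand":0},{"x":0,"y":0,"z":0,"twist":0,"hand":0}]' 100
python3 - <<'E'
from h import *
go(.5222,-.0742,.12,-6.2)
w=camera("wrist"); save(w,"w6.png")
for d in trace("insert_plate",w)[:2]:
    Q,_=world(w,d["region"]); print(d["p"],rect(Q,.1,.13),plane(Q,.09,.16))
E
```

```text
time: 11.7
position: [0.5193, -0.1265, 0.1279]
ee_rot: [-3.137, 0.171, 0.001]
ft_force: [0.7, 0.7, -4.0]
finger_gap: 0.0313
time: 12.5
position: [0.5226, -0.0748, 0.1202]
ee_rot: [3.137, -0.172, 0.0]
ft_force: [-0.2, -0.1, -4.5]
finger_gap: 0.0315
t 12.5 pos [ 0.5226 -0.0748  0.1202] yaw -6.27 F [-0.2 -0.1 -4.5] gap 0.0315
now-axes units [-0.011 -0.014  0.005] after-twist units [-0.011 -0.014  0.005] twist units -0.01 tilt [ 0. -0. -1.]
0.6 {'c': array([525.8, -36.1]), 'med': array([563.5, -47.1, 113.4]), 'size': array([151., 111.]), 'ang': -6.4, 'n': 31826} ('slopes', array([ 0.001, -0.003]), 'z', np.float64(0.1134))
```

View pics/w6.png

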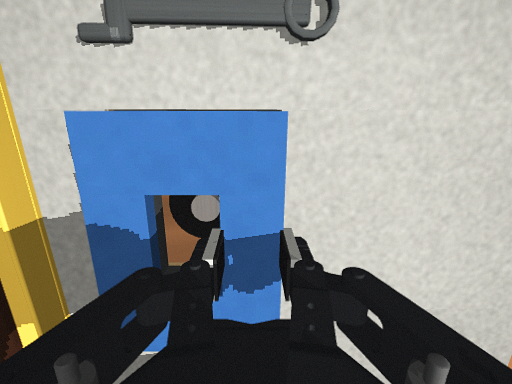

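```bash
python3 -m crank '[{"x":-0.01,"y":-0.02,"z":0.2,"twist":0,"hand":0},{"x":0,"y":0,"z":0.2,"twist":0,"hand":0},{"x":0,"y":0,"z":0.15,"twist":0,"hand":0},{"x":0,"y":0,"z":0.15,"twist":0,"hand":0},{"x":0,"y":0,"z":0.1,"twist":0,"hand":0},{"x":0,"y":0,"z":0.06,"twist":0,"hand":0},{"x":0,"y":0,"z":0,"twist":0,"hand":0},{"x":0,"y":0,"z":0,"twist":0,"hand":0}]' 100
python3 - <<'E'
from h import *
go(.5222,-.0742,.0835,-6.2)
w=camera("wrist"); save(w,"w7.png")
for d in trace("insert_plate",w)[:1]:
    Q,_=world(w,d["region"]); print(d["p"],rect(Q,.07,.09),plane(Q,.07,.09))
E
```

```text
time: 13.4
position: [0.5224, -0.0733, 0.0859]
ee_rot: [-3.137, 0.17, -0.0]
ft_force: [-0.3, 1.3, -4.0]
finger_gap: 0.0313
t 13.4 pos [ 0.5224 -0.0733  0.0859] yaw -6.21 F [-0.3  1.3 -4. ] gap 0.0313
now-axes units [-0.002  0.023  0.06 ] after-twist units [-0.002  0.023  0.06 ] twist units -0.0 tilt [ 0.  0. -1.]
0.89 {'c': array([525.8, -31.5]), 'med': array([563.5, -45.8,  79.1]), 'size': array([151., 117.]), 'ang': -6.7, 'n': 31750} ('slopes', array([ 0.001, -0.003]), 'z', np.float64(0.0791))
```

In the recess with no contact force. Lower until the pins carry it.

```bash
python3 -m crank '[{"x":0,"y":0.01,"z":0.03,"twist":0,"hand":0},{"x":0,"y":0,"z":0,"twist":0,"hand":0},{"x":0,"y":0,"z":0.03,"twist":0,"hand":0},{"x":0,"y":0,"z":0,"twist":0,"hand":0},{"x":0,"y":0,"z":0,"twist":0,"hand":0},{"x":0,"y":0,"z":0,"twist":0,"hand":0},{"x":0,"y":0,"z":0,"twist":0,"hand":0},{"x":0,"y":0,"z":0,"twist":0,"hand":0}]' 100
python3 - <<'E'
from h import *
go(.5222,-.0742,.0835,-6.2)
w=camera("wrist"); save(w,"w8.png")
for d in trace("insert_plate",w)[:1]:
    Q,_=world(w,d["region"]); print(d["p"],plane(Q,.07,.09))
E
```

```text
time: 14.3
position: [0.5223, -0.0738, 0.0837]
ee_rot: [3.137, -0.17, 0.001]
ft_force: [-3.9, 0.3, 6.3]
finger_gap: 0.0313
t 14.3 pos [ 0.5223 -0.0738  0.0837] yaw -6.22 F [-3.9  0.3  6.3] gap 0.0313
now-axes units [-0.003  0.011  0.005] after-twist units [-0.003  0.011  0.005] twist units -0.0 tilt [ 0. -0. -1.]
0.57 ('slopes', array([ 0.012, -0.004]), 'z', np.float64(0.0772))
```

```bash
python3 -m crank '[{"x":0,"y":0,"z":0,"twist":0,"hand":50},{"x":0,"y":0,"z":0,"twist":0,"hand":60},{"x":0,"y":0,"z":0,"twist":0,"hand":60},{"x":0,"y":0,"z":-0.4,"twist":0,"hand":60},{"x":0,"y":0,"z":-0.8,"twist":0,"hand":60},{"x":0,"y":-0.5,"z":-0.8,"twist":0,"hand":0},{"x":0,"y":-0.5,"z":-0.5,"twist":0,"hand":0},{"x":0,"y":0,"z":0,"twist":0,"hand":0}]' 100
python3 - <<'E'
from h import *
go(.5254,-.0355,.15,-6.4)
w=camera("wrist"); save(w,"w9.png")
for d in trace("insert_plate",w)[:1]:
    Q,_=world(w,d["region"]); print(d["p"],rect(Q,.073,.09),plane(Q,.07,.09))
P,_=world(w); m=(P[:,0]>.4)&(P[:,0]<.62)&(P[:,1]>-.25)&(P[:,1]<-.11); print(plane(P[m],.06,.08))
E
```

```text
time: 15.2
position: [0.5286, -0.0308, 0.1866]
ee_rot: [-3.136, 0.164, -0.009]
ft_force: [0.4, -0.5, -1.1]
finger_gap: 0.0083
t 15.2 pos [ 0.5286 -0.0308  0.1866] yaw -6.0 F [ 0.4 -0.5 -1.1] gap 0.0083
now-axes units [-0.072  0.127  0.915] after-twist units [-0.066  0.127  0.916] twist units 0.08 tilt [ 0.006  0.001 -1.   ]
0.9 {'c': array([525.7, -35.1]), 'med': array([552. , -40.1,  76.6]), 'size': array([151., 110.]), 'ang': -6.4, 'n': 13166} ('slopes', array([ 0.012, -0.012]), 'z', np.float64(0.0766))
('slopes', array([0.001, 0.001]), 'z', np.float64(0.0703))
```

View pics/w9.png

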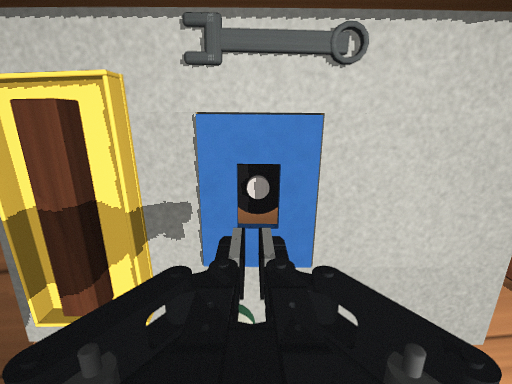

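Plate (260,190) is in the recess, square, resting on the pins about 6 mm proud. Tray bar is in place. Now press with shut fingers: first mid +x bar, then mid -x bar, then corners as needed.

```bash
python3 -m crank '[{"x":0.63,"y":0.07,"z":0.3,"twist":0,"hand":0},{"x":0.63,"y":0.06,"z":0.6,"twist":0,"hand":0},{"x":0,"y":0,"z":0.8,"twist":0,"hand":0},{"x":0,"y":0,"z":0.6,"twist":0,"hand":0},{"x":0,"y":0,"z":0.1,"twist":0,"hand":0},{"x":0,"y":0,"z":0.1,"twist":0,"hand":0},{"x":0,"y":0,"z":0.08,"twist":0,"hand":0},{"x":0,"y":0,"z":0,"twist":0,"hand":0}]' 60
python3 -c "
from h import *
go(.5254+.053*.994,-.0355-.053*.111,.082,-6.4)"
```

```text
time: 16.1
position: [0.5745, -0.0458, 0.0839]
ee_rot: [3.134, -0.172, -0.005]
ft_force: [-27.1, 0.4, 55.0]
finger_gap: 0.0001
t 16.1 pos [ 0.5745 -0.0458  0.0839] yaw -6.29 F [-27.1   0.4  55. ] gap 0.0001
now-axes units [ 0.078 -0.121  0.046] after-twist units [ 0.078 -0.121  0.047] twist units 0.02 tilt [-0.003 -0.002 -1.   ]
```

```bash
python3 -m crank '[{"x":0,"y":0,"z":-0.5,"twist":0,"hand":0},{"x":-0.85,"y":-0.12,"z":0,"twist":0,"hand":0},{"x":-0.85,"y":0,"z":0,"twist":0,"hand":0},{"x":-0.88,"y":0,"z":0,"twist":0,"hand":0},{"x":0,"y":0,"z":0.25,"twist":0,"hand":0},{"x":0,"y":0,"z":0.12,"twist":0,"hand":0},{"x":0,"y":0,"z":0.1,"twist":0,"hand":0},{"x":0,"y":0,"z":0.02,"twist":0,"hand":0}]' 60
python3 - <<'E'
from h import *
go(.5254-.053*.994,-.0355+.053*.111,.082,-6.4)
t=camera("top")
for d in trace("insert_plate",t)[:1]:
    Q,_=world(t,d["region"]); print(d["p"],rect(Q,.06,.09),plane(Q,.06,.09))
E
```

```text
time: 16.9
position: [0.4732, -0.0296, 0.0837]
ee_rot: [3.135, -0.172, -0.007]
ft_force: [-35.4, -0.1, 74.6]
finger_gap: -0.0001
t 16.9 pos [ 0.4732 -0.0296  0.0837] yaw -6.29 F [-35.4  -0.1  74.6] gap -0.0001
now-axes units [-0.012  0.002  0.044] after-twist units [-0.012  0.003  0.044] twist units 0.02 tilt [-0.004 -0.002 -1.   ]
0.86 {'c': array([528.9,  -8.8]), 'med': array([532.6,   6. ,  69.1]), 'size': array([151.,  56.]), 'ang': -7.6, 'n': 325} ('slopes', array([0.001, 0.004]), 'z', np.float64(0.069))
```

```bash
python3 -m crank '[{"x":0,"y":0,"z":-0.6,"twist":0,"hand":0},{"x":0,"y":0,"z":-1,"twist":0,"hand":0},{"x":0,"y":0,"z":-1,"twist":0,"hand":0},{"x":0,"y":0.6,"z":0,"twist":0,"hand":0},{"x":0,"y":0.6,"z":0,"twist":0,"hand":0},{"x":0,"y":0,"z":0,"twist":0,"hand":0},{"x":0,"y":0,"z":0,"twist":0,"hand":0},{"x":0,"y":0,"z":0,"twist":0,"hand":0}]' 60
cat >> h.py <<'E'
def check(w):
    for d in trace("insert_plate",w)[:1]:
        Q,_=world(w,d["region"]); print(d["p"],rect(Q,.06,.09),plane(Q,.06,.09))
    P,_=world(w); L=(P[:,:2]-[.5254,-.0355])@np.array([[.9938,.1115],[-.1115,.9938]]).T@np.eye(2) if 0 else None
    c,s=np.cos(np.radians(-6.4)),np.sin(np.radians(-6.4)); D=P[:,:2]-[.5254,-.0355]
    l=np.c_[c*D[:,0]+s*D[:,1],-s*D[:,0]+c*D[:,1]]
    f=lambda x,y,r: P[(np.hypot(l[:,0]-x,l[:,1]-y)<r)&(abs(P[:,2]-.07)<.012),2]
    for sx in (1,-1):
        for sy in (1,-1):
            a=f(sx*.066,sy*.046,.007); b=np.r_[f(sx*.09,sy*.046,.008),f(sx*.066,sy*.072,.008)]
            print(sx,sy,"plate",np.round(np.median(a)*1000,2) if len(a) else None,"table",np.round(np.median(b)*1000,2) if len(b) else None,len(a),len(b))
E
python3 - <<'E'
from h import *
go(.5254,-.0355,.19,-6.4)
w=camera("wrist"); save(w,"w10.png"); check(w)
E
```

```text
time: 17.8
position: [0.4691, -0.0757, 0.184]
ee_rot: [-3.136, 0.169, 0.001]
ft_force: [-0.4, -0.4, -0.1]
finger_gap: -0.0002
t 17.8 pos [ 0.4691 -0.0757  0.184 ] yaw -6.17 F [-0.4 -0.4 -0.1] gap -0.0002
now-axes units [ 1.291 -1.15  -0.15 ] after-twist units [ 1.287 -1.155 -0.149] twist units 0.05 tilt [-0.001  0.001 -1.   ]
0.57 {'c': array([525.9, -34.2]), 'med': array([539.7, -35.1,  70.4]), 'size': array([155., 113.]), 'ang': -6.4, 'n': 18465} ('slopes', array([0.001, 0.   ]), 'z', np.float64(0.0705))
1 1 plate 70.67 table 70.67 242 667
1 -1 plate 70.47 table 70.62 249 681
-1 1 plate 70.41 table 70.33 153 387
-1 -1 plate 70.36 table 70.4 154 254
```

Plate is within 0.2 mm of the table at all four corners. Raising clear and making a final check.

```bash
python3 -m crank '[{"x":0,"y":0.8,"z":-0.6,"twist":0,"hand":0},{"x":0,"y":1,"z":-0.6,"twist":0,"hand":0},{"x":0,"y":1,"z":0,"twist":0,"hand":0},{"x":0,"y":1,"z":0,"twist":0,"hand":0},{"x":0,"y":1,"z":0,"twist":0,"hand":0},{"x":0,"y":0,"z":0,"twist":0,"hand":0},{"x":0,"y":0,"z":0,"twist":0,"hand":0},{"x":0,"y":0,"z":0,"twist":0,"hand":0}]' 60
python3 - <<'E'
from h import *
t=camera("top"); check(t)
cv2.imwrite("pics/end.png",cv2.resize(t["img"][150:295,190:400,::-1],None,fx=3.6,fy=3.6,interpolation=cv2.INTER_CUBIC))
for l,z0,z1 in [("offcut",.085,.12),("scrap_tray",.06,.1),("wrench",.06,.09),("wax_tin",.12,.18)]:
    for d in trace(l,t)[:2]:
        Q,_=world(t,d["region"])
        if ((Q[:,2]>z0)&(Q[:,2]<z1)).sum()>50: print(l,rect(Q,z0,z1))
print([np.round(d["position"],3) for d in boxes_of("jug",t)])
E
```

```text
time: 18.7
position: [0.4486, -0.2658, 0.2324]
ee_rot: [-3.137, 0.167, 0.0]
ft_force: [0.6, -0.0, -0.3]
finger_gap: 0.0001
0.91 {'c': array([524.4, -35.8]), 'med': array([524.9, -35.8,  69.2]), 'size': array([153., 110.]), 'ang': -7.1, 'n': 1653} ('slopes', array([0.002, 0.001]), 'z', np.float64(0.0691))
1 1 plate 69.49 table 68.85 16 46
1 -1 plate 69.21 table 69.33 17 47
-1 1 plate 70.08 table 68.93 18 47
-1 -1 plate 68.58 table 69.12 18 51
offcut {'c': array([530.8, 135.8]), 'med': array([527.1, 135.7, 103.1]), 'size': array([200.,  36.]), 'ang': -5.3, 'n': 915}
scrap_tray {'c': array([531.9, 135.5]), 'med': array([530.7, 133.2,  73.8]), 'size': array([235., 115.]), 'ang': -5.0, 'n': 2375}
wrench {'c': array([656.2, -63.1]), 'med': array([654.2, -57. ,  75.9]), 'size': array([147.,  37.]), 'ang': 83.8, 'n': 389}
wax_tin {'c': array([381.5,  11.4]), 'med': array([380.7,  11. , 158.7]), 'size': array([51., 51.]), 'ang': -4.7, 'n': 348}
[array([0.456, 0.461, 0.109])]
```

View pics/end.png

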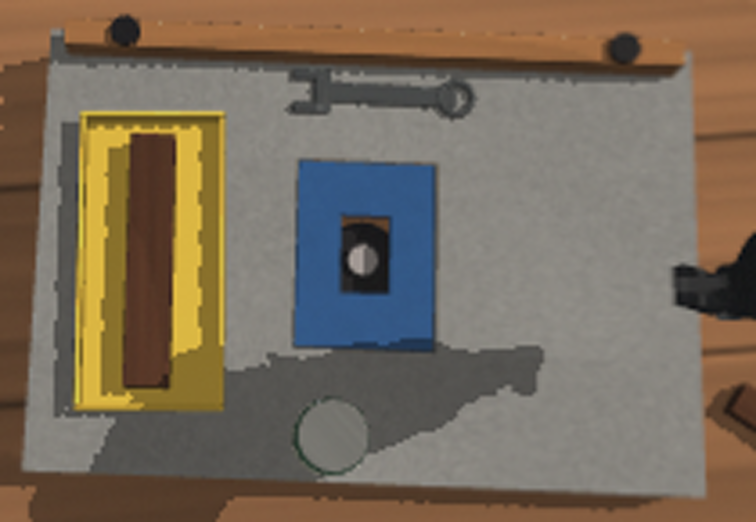

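The plate (365,255) is flush and square in the recess, the bar (150,260) lies in the tray, and the bystanders have not moved. Handing in.

```bash
python3 -c "
from bench import *
print(job_done())"
```

```text
the job is handed in; nothing more can be done
None
```

The job is handed in at about 19 s of the 64 s allowed. The 200 mm offcut lies in the yellow tray and the blue plate is pressed flush into the recess. `job_done()` gave no verdict.

- **Plate:** I lowered it onto the pins and pressed once on each of its two end bars. The close wrist view then put all four corners within 0.2 mm of the table top. Slopes were about 0.001 and it was square in the recess.
- **Top camera check:** Its coarser, noisier corner heights (about 17 pixels each) disagreed with the wrist view by up to 1.2 mm at one corner. Its fitted plane still showed the plate level to about 0.002.
- **Offcut:** It is level and within about 1 mm of the tray's centre.
- **Bystanders:** The wax tin, wrench and jug are within 2 mm of where they started, which is inside the measuring noise.
- **Forces:** The highest reading I saw was about 75 N up plus 35 N sideways (about 83 N in all, limit 120 N), during the second press. I only read force at the end of each move, so peaks within a move were not seen. The gripper was clear of everything at hand-in.

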